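# Point out the missing cover bolt

### The job

One bolt is missing from the round cover of the axle housing: show the apprentice where it goes and which one to fit. First point at the empty bolt hole in the cover, holding the fingertips a few centimetres straight above it for two seconds; then point in the same way for two seconds at the short hex bolt standing head down on the rubber mat, and finish still pointing at it. Touch and move nothing at all, and do not come down over any other bolt or the wide plug on the way.

Things in the scene. Friction and masses are not known exactly. Their poses are not given: they have to be found in the camera images.
- empty_hole (a point): centre of the mouth of the one bolt hole in the cover that has no bolt: a dark round hole 20 mm across in a raised round boss 36 mm across; the point lies on the boss's top face, about 112 mm above the bench. z up.
- cover_bolt1 (a point): centre of the top of a fitted bolt's hexagon head (28 mm across flats, 16 mm high above its boss, its top about 128 mm above the bench), 60 degrees counter-clockwise from the empty hole as seen from above. z up.
- cover_bolt2 (a point): centre of the top of a fitted bolt's hexagon head (28 mm across flats, 16 mm high above its boss, its top about 128 mm above the bench), 120 degrees counter-clockwise from the empty hole as seen from above. z up.
- cover_bolt3 (a point): centre of the top of a fitted bolt's hexagon head (28 mm across flats, 16 mm high above its boss, its top about 128 mm above the bench), 180 degrees counter-clockwise from the empty hole as seen from above. z up.
- cover_bolt4 (a point): centre of the top of a fitted bolt's hexagon head (28 mm across flats, 16 mm high above its boss, its top about 128 mm above the bench), 240 degrees counter-clockwise from the empty hole as seen from above. z up.
- cover_bolt5 (a point): centre of the top of a fitted bolt's hexagon head (28 mm across flats, 16 mm high above its boss, its top about 128 mm above the bench), 300 degrees counter-clockwise from the empty hole as seen from above. z up.
- cover: fixed round cast cover, 200 mm across, bolted face up on the axle housing, its underside 90 mm above the bench. Six bosses on a circle of radius 76 mm: five with hexagon bolts, one empty. Low round dome in the middle, 110 mm across at its foot, top 122 mm above the bench. Origin: centre of the underside; x axis points to the empty hole, z up.
- housing: fixed black axle housing below the cover: round, 210 mm across, top flange 90 mm above the bench; an axle tube 72 mm thick (end flange 92 mm) runs 354 mm out along its +y and a pinion snout 190 mm out along its +x, both with their axis 50 mm above the bench. Origin on the bench below its centre.
- short_bolt_top (a point): top (threaded end) of the short hex bolt, which stands head down on the rubber mat: steel hexagon head 28 mm across flats and 13 mm high, collar 34 mm wide, shank 18 mm thick, 46 mm tall in all. z up.
- short_bolt: the short hex bolt; origin at the centre of its head's underside (on the mat), z up.
- long_bolt_top (a point): top of the long bolt, also head down on the mat: same head and shank thickness, 96 mm tall in all. Not to be pointed at. z up.
- long_bolt: the long bolt; origin on the mat.
- wide_plug_top (a point): top of the wide threaded plug, head down on the mat: hexagon head 44 mm across flats (collar 54 mm), stub 32 mm thick, only 28 mm tall in all. Not to be pointed at. z up.
- wide_plug: the wide plug; origin on the mat.
- nut: loose steel hex nut, 36 mm across flats, 16 mm high, on the mat.
- bearing: loose steel bearing ring, 62 mm across, 18 mm high, on the mat.
- mat: fixed black rubber mat, 230 x 270 x 4 mm, on the bench; the short bolt, long bolt, plug, nut and bearing stand on it. Origin at the centre of its underside.
- spray_can: standing grey can, 60 mm across, 170 mm tall, origin at its foot.
- grease_jar: closed jar, 84 mm across, 70 mm tall, origin at its foot.
- mallet: wooden-handled hammer, 260 mm long, lying at the back of the bench, origin below its middle.
- wrench: steel wrench, 180 mm long, lying flat on the bench at the robot's left, origin below its middle.

How it is judged (in metres and radians):
On the way, in this order (a step that is already met when the one before it is completed fails the run):
1. point at the empty bolt hole for two seconds (horizontal distance between the grasp point and empty_hole below 0.025 m and z of the grasp point in the frame of empty_hole between 0.019 and 0.085 m), for 1.8 s.
2. point at the short hex bolt for two seconds (horizontal distance between the grasp point and short_bolt_top below 0.025 m and z of the grasp point in the frame of short_bolt_top between 0.019 and 0.085 m), for 1.8 s.
At the end, for the whole second after the job is handed in: The point between the finger pads (about 19 mm behind the fingertips) is 19 to 85 mm above the top of the short bolt and within 25 mm of it sideways, and every loose thing is within 8 mm of where it began, the bolts and plug upright (all of step 2 and distance of each of short_bolt, long_bolt, wide_plug, nut, bearing, spray_can, grease_jar, mallet, wrench from where it was at the start of the episode below 0.008 m and angle between each of short_bolt, long_bolt, wide_plug's own z axis and vertical below 0.1 rad); the robot touches nothing.
It fails at once if the robot touches something (contact force between any of the fingers, the arm and anything else above 0.5 N).
It fails at once if a loose thing is moved, lifted or tipped (not (distance of each of short_bolt, long_bolt, wide_plug, nut, bearing, spray_can, grease_jar, mallet, wrench from where it was at the start of the episode below 0.008 m and angle between each of short_bolt, long_bolt, wide_plug's own z axis and vertical below 0.1 rad)).
It fails at once if the fingertips come down over the long bolt, the wide plug or a fitted cover bolt (grasp point within 15 mm sideways and less than 50 mm above its top) ((horizontal distance between the grasp point and cover_bolt1 below 0.015 m and z of the grasp point in the frame of cover_bolt1 below 0.05 m) or (horizontal distance between the grasp point and cover_bolt2 below 0.015 m and z of the grasp point in the frame of cover_bolt2 below 0.05 m) or (horizontal distance between the grasp point and cover_bolt3 below 0.015 m and z of the grasp point in the frame of cover_bolt3 below 0.05 m) or (horizontal distance between the grasp point and cover_bolt4 below 0.015 m and z of the grasp point in the frame of cover_bolt4 below 0.05 m) or (horizontal distance between the grasp point and cover_bolt5 below 0.015 m and z of the grasp point in the frame of cover_bolt5 below 0.05 m) or (horizontal distance between the grasp point and long_bolt_top below 0.015 m and z of the grasp point in the frame of long_bolt_top below 0.05 m) or (horizontal distance between the grasp point and wide_plug_top below 0.015 m and z of the grasp point in the frame of wide_plug_top below 0.05 m)).
It also fails if it takes over 42 s, if anything falls off the work surface, if the arm or the gripper's body presses on something with over 40 N, if the wrist force passes 120 N, or if a joint passes its speed limit or range.

### The arm

A 6-joint arm with a two-finger parallel gripper is mounted at the origin on the work surface. World frame = base frame: x ahead of the robot, y to its left, z up, the work surface at z = 0. Lengths are in mm, angles in rad, forces in N, time in s.
With the tool pointing down it reaches from about 350 to 775 mm from the base axis. Payload 7.3 kg.
Tool frame: the origin (TCP) lies at the very end of the fingers, on their centre line; the grasp point (between the pads) lies 19 mm behind it; z points along the fingers, y is the direction in which the jaws open and shut (so a half turn about z gives the same grasp; the last joint's range is limited). The gripper opens to 92 mm and grips with 3 to 60 N. Pads are 19 mm wide; open, the fingers measure 130 mm over their backs; the gripper's body (75 mm by 190 mm) begins 47 mm behind the grasp point.
Start: joints at [1.104, 0.342, 1.524, -0, 1.275, -0.146], TCP at [165.532, 498.241, 226.741] pointing down, gripper open.
Joint ranges: [-2.53, 2.53], [-0.77, 2.02], [0.04, 2.7], [-1, 4.14], [0.28, 2.66], [-3.11, 3.11]. Speed limits (rad/s): [2.57, 2.57, 3.14, 3.14, 3.14, 3.14].

### API

Orientations are given as [roll, pitch, yaw] about the fixed x, y, z axes, in that order (R = Rz(yaw) Ry(pitch) Rx(roll)).
In Python, from plant import bot gives the robot as it stands.
- The arm moves only by the tool arm_command, never from a script. Its argument "targets" is a list of rows, each an object of numbers: "x", "y", "z": the shift along the world's x, y, z in cm; "roll": the turn about the world's z in rad. In form: [{"x": .., "y": .., "z": .., "roll": ..}, ...]. A call has 1 to 8 rows; each row is the pose to reach, as a shift and turn from the pose commanded when the call began; what a row does not reach only later rows make up. A row lasts 1/12 s, in which the tool goes at most 41.7 mm and 7.16 degrees, less where a joint would pass 70% of its speed; a pose out of reach is approached as far as the arm can. A call with a gripper value outside its range is refused whole. "fingers" is the opening, from 0 (shut) to 1 (fully open), set as the call begins (left out, the last holds). The fingers move at their own pace and stop on an object; the grip force is fixed at half the most. Time passes only in rows, so rows that repeat a pose let the fingers close. It gives the time, the measured TCP pose, the force and the opening at its end, in the units of the state.
- bot.get_obs(): the state, without advancing time (a new reading comes with each control period).
- bot.capture(name): name is "scene" or "side" or "wrist"; returns a dict with "img" (400x640x3 uint8, blue, green, red), "fx", "fy", "cx", "cy" (pixels), "k1" (the pictures are not rectified: a ray, as slopes to the right and down, at radius r is drawn at 1 + k1 r^2 times it, then the intrinsics apply), "position" and "rotation" of the camera in the world; the wrist camera has in their place "hand_eye" (4x4, takes a point from camera to tool coordinates, whose origin is the TCP and whose axes are the flange's). Camera axes: x right, y down, z forward; pixel columns grow to the right and rows downward; lengths in mm; the calibration is good to about 2 mm. A picture is of the moment at which its call begins: read the wrist's pose just before it. There is no depth.
- bot.close_job(): hands the job in, once; it reports no verdict.
The state is a dict: "time": time; "joint_positions": joint angles; "dq": joint speeds; "tau": joint torques, N m; "tool_pos": TCP position; "tcp_rot": TCP orientation; "contact_force": force on the tool from outside, world axes, zero at the start; "moment": the same for the moment, N m; "grip_width": finger opening in mm.
Only numpy, scipy, OpenCV 4.12 (cv2) and the standard library are available. Lean on these libraries where they do the work, as an engineer would, in place of code of your own. Each camera call takes 0.05 s, during which the arm holds its last target.

## Working session

There is one attempt and no reset: what is moved stays moved. The work goes in short steps, Python scripts to look and compute and a tool call to move; the robot and the scene stay as the last step left them, time stands still between calls to the robot, and variables do not carry over. Pictures are saved under pics/ and viewed, and the job is handed in when it is done.

Besides the shell and the picture viewer there is one more tool, called after "Request:" by a JSON object that holds its "api" and its "payload", one argument or row to a line. arm_command: Moves the arm, as the interface text tells. Its arguments: {"type":"object","properties":{"targets":{"type":"array","items":{"type":"object","properties":{"x":{"type":"number"},"y":{"type":"number"},"z":{"type":"number"},"roll":{"type":"number"}}}},"fingers":{"type":"number"}},"required":["targets"]}

```bash
mkdir -p pics; ls
python3 - <<'E'
from plant import bot
import cv2
o=bot.get_obs(); print(o['time'],o['tool_pos'],o['tcp_rot'],o['grip_width'])
for n in ['scene','side','wrist']:
    c=bot.capture(n); cv2.imwrite(f'pics/{n}0.png',c['img'])
    print(n,{k:v for k,v in c.items() if k!='img'})
E
```

```text
pics
0.0 [165.35388072 497.85305832 226.07408648] [-3.14010023e+00 -1.85439709e-04  2.82077412e+00] 91.87283886940662
scene {'fx': 378.77430324506196, 'fy': 378.77430324506196, 'cx': 322.2194837281198, 'cy': 198.9171745160921, 'k1': -0.0011344183256204214, 'position': array([1255.34130005,  497.02314346,  812.50683916]), 'rotation': array([-2.280392  ,  0.01631555,  2.15318133])}
side {'fx': 436.31907938451053, 'fy': 436.31907938451053, 'cx': 320.04566321451654, 'cy': 196.73065473009459, 'k1': 0.0012514319132784875, 'position': array([-43.02915852, 922.50579277, 728.19563143]), 'rotation': array([-2.10200594,  0.0105517 , -2.56106747])}
wrist {'fx': 290.9208855708972, 'fy': 290.9208855708972, 'cx': 317.70014672820105, 'cy': 200.72990514889267, 'k1': -0.043306018557143215, 'hand_eye': array([[ 3.19114779e-04, -9.64824175e-01, -2.62895813e-01,
         7.06240692e+01],
       [ 9.99999381e-01,  2.75452000e-05,  1.11275377e-03,
        -8.93270351e-02],
       [-1.06637022e-03, -2.62896005e-01,  9.64823587e-01,
        -1.57318198e+02],
       [ 0.00000000e+00,  0.00000000e+00,  0.00000000e+00,
         1.00000000e+00]])}
```

View pics/scene0.png

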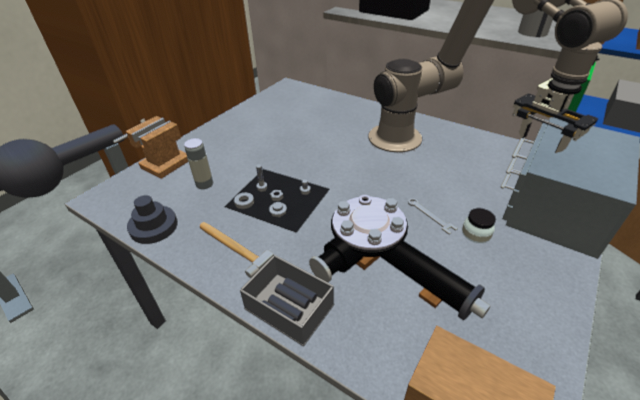

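View pics/side0.png

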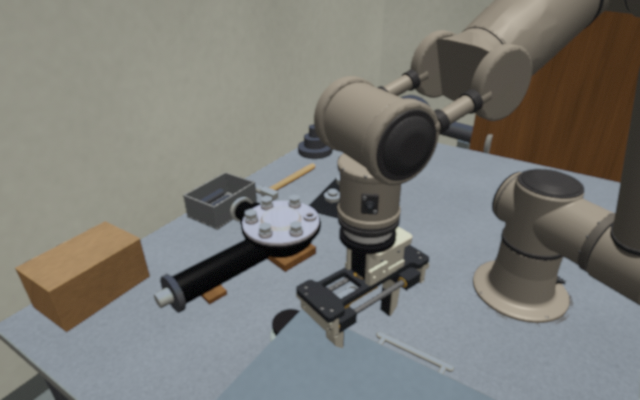

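View pics/wrist0.png

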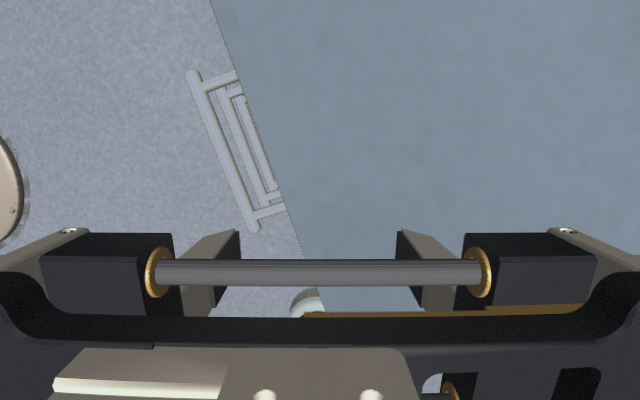

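The scene view shows the cover at about (370,222), with a dark hole near (365,200). The mat with the bolts is at about (277,198). A grey box stands close to the gripper. I'll zoom in.

Run:
```python
import cv2
s=cv2.imread('pics/scene0.png')
a=cv2.resize(s[185:255,320:420],None,fx=7,fy=7,interpolation=cv2.INTER_CUBIC);cv2.imwrite('pics/zc.png',a)
a=cv2.resize(s[155:235,220:335],None,fx=6,fy=6,interpolation=cv2.INTER_CUBIC);cv2.imwrite('pics/zm.png',a)
s=cv2.imread('pics/side0.png')
a=cv2.resize(s[170:260,230:350],None,fx=6,fy=6,interpolation=cv2.INTER_CUBIC);cv2.imwrite('pics/zs.png',a)
```

```text
(no output)
```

View pics/zc.png

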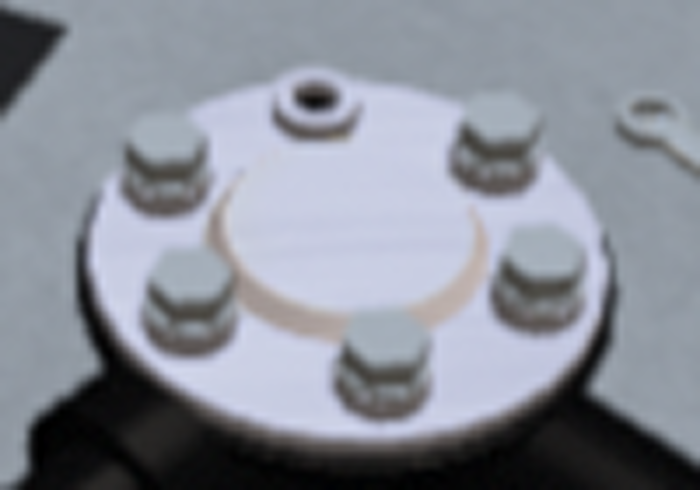

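View pics/zm.png

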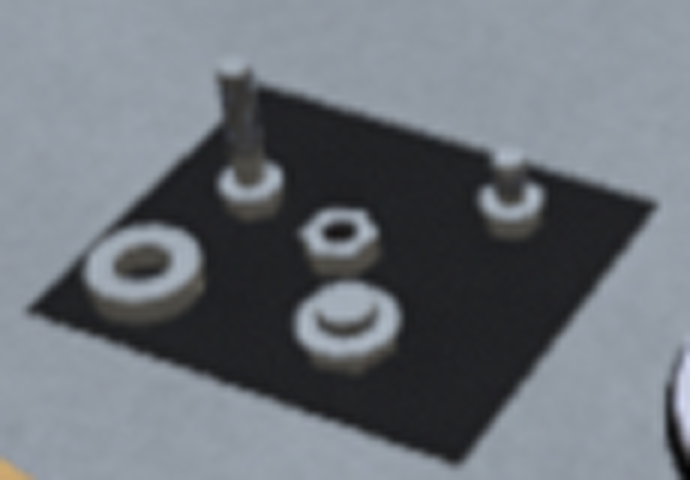

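View pics/zs.png

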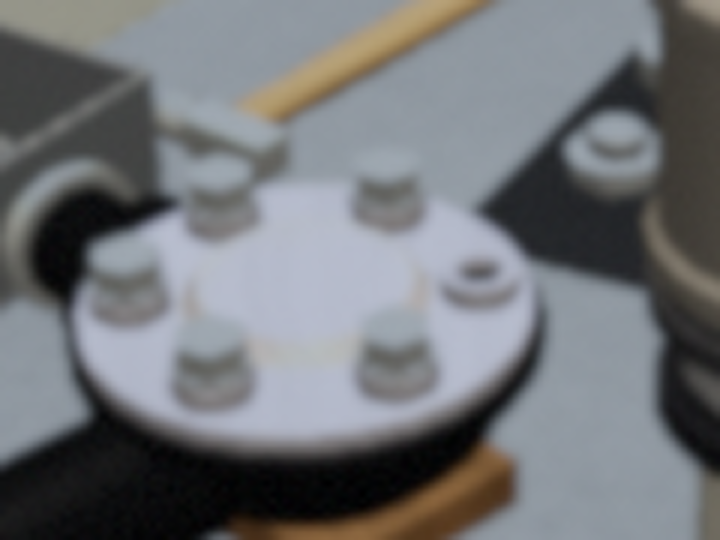

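```bash
cat > h.py <<'E'
import numpy as np,cv2
from scipy.spatial.transform import Rotation as R
def cast(c,u,v,z,Rm=None,p=None):
    if Rm is None: Rm=R.from_euler('xyz',c['rotation']).as_matrix();p=c['position']
    K=np.array([[c['fx'],0,c['cx']],[0,c['fy'],c['cy']],[0,0,1.]])
    q=cv2.undistortPoints(np.array([[[u,v]]],float),K,np.array([c['k1'],0,0,0.]))[0,0]
    d=Rm@np.array([q[0],q[1],1]); return p+d*(z-p[2])/d[2]
def wristpose(o,c):
    Rt=R.from_euler('xyz',o['tcp_rot']).as_matrix();H=c['hand_eye']
    return Rt@H[:3,:3],Rt@H[:3,3]+o['tool_pos']
E
python3 - <<'E'
from plant import bot
from h import *
np.set_printoptions(precision=1,suppress=True)
c=bot.capture('scene')
f=lambda x,y,s,ox,oy:(ox+(x+.5)/s-.5,oy+(y+.5)/s-.5)
for n,x,y,z in [('hole',317,98,112),('b',167,132,128),('b',190,273,128),('b',386,337,128),('b',545,252,128),('b',500,118,128)]:
    print(n,cast(c,*f(x,y,7,320,185),z))
for n,x,y,z in [('short',508,159,50),('shorthead',512,200,17),('long',235,70,100),('plug',347,303,32),('nut',340,230,20),('matc',32,310,4),('matc',255,85,4),('matc',657,205,4),('matc',458,463,4)]:
    print(n,cast(c,*f(x,y,6,220,155),z))
for n,x,y,z in [('can top',196,144,170),('jar top',482,217,70)]:
    print(n,cast(c,x,y,z))
c=bot.capture('side')
for n,x,y,z in [('hole',478,270,112),('plug',615,130,32)]: print('side',n,cast(c,*f(x,y,6,230,170),z))
E
```

```text
hole [514.5 140.2 112. ]
b [580.6 108.7 128. ]
b [643.4 156.2 128. ]
b [634. 232. 128.]
b [563.6 261.3 128. ]
b [503.9 214.5 128. ]
short [ 477.2 -100.8   50. ]
shorthead [ 472.6 -103.3   17. ]
long [ 543.1 -231.1  100. ]
plug [ 602.4 -115.3   32. ]
nut [ 547.1 -165.6   20. ]
matc [ 674.2 -277.3    4. ]
matc [ 452.5 -308.7    4. ]
matc [419.8 -41.2   4. ]
matc [643.6 -15.5   4. ]
can top [ 626.8 -407.9  170. ]
jar top [364.3 435.9  70. ]
side hole [511.1 140.9 112. ]
side plug [ 599.4 -114.1   32. ]
```

The hole is at about (512,140). The scene and side views agree to 3 mm, and the fitted bolts agree with it: the one opposite puts the bolt circle's radius at 75.6 mm. The short bolt is at about (476,-102). I'll lift a little and start across.

Request:
{"api": "arm_command", "payload": {
  "targets": [
    {"x": 0, "y": 0, "z": 1.5, "roll": 0},
    {"x": 1, "y": -1, "z": 3, "roll": 0},
    {"x": 3, "y": -3, "z": 3, "roll": 0},
    {"x": 5.5, "y": -5.5, "z": 3, "roll": 0},
    {"x": 8, "y": -8, "z": 3, "roll": 0},
    {"x": 10.5, "y": -10.5, "z": 3, "roll": 0},
    {"x": 13, "y": -13, "z": 3, "roll": 0},
    {"x": 15, "y": -15, "z": 3, "roll": 0}
  ],
  "fingers": 0
}}

```text
time: 0.92
tool_pos: [316.8, 346.4, 256.8]
tcp_rot: [-3.141, 0.0, 2.82]
contact_force: [0.6, 0.8, -0.6]
grip_width: 43.1
```

Request:
{"api": "arm_command", "payload": {
  "targets": [
    {"x": 2.5, "y": -2.5, "z": 0, "roll": 0},
    {"x": 5, "y": -5, "z": 0, "roll": 0},
    {"x": 7.5, "y": -7.5, "z": 0, "roll": 0},
    {"x": 10, "y": -10, "z": 0, "roll": 0},
    {"x": 12, "y": -12.5, "z": 0, "roll": 0},
    {"x": 14, "y": -14.5, "z": 0, "roll": 0},
    {"x": 15, "y": -15.5, "z": 0, "roll": 0},
    {"x": 15.5, "y": -16, "z": 0, "roll": 0}
  ]
}}

```text
time: 1.58
tool_pos: [471.6, 186.8, 256.5]
tcp_rot: [-3.141, -0.0, 2.818]
contact_force: [0.6, 0.2, -1.2]
grip_width: 0.2
```

Run:
```python
from plant import bot
import cv2
for n in ['scene','wrist','side']:
    c=bot.capture(n); cv2.imwrite(f'pics/{n}1.png',c['img'])
```

```text
(no output)
```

View pics/wrist1.png

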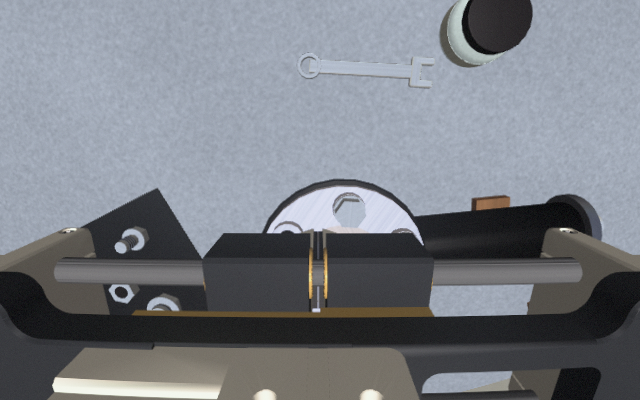

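View pics/side1.png

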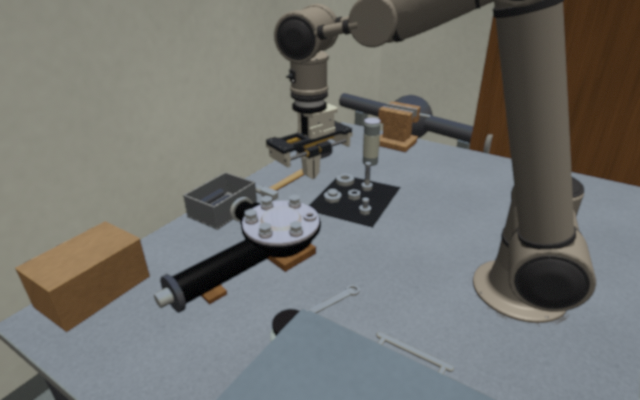

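The wrist view shows the hole at about (288,229), partly hidden, and the short bolt's tip at about (122,247). The side view now shows the short bolt's top at about (365,201) and the hole at about (310,215). I'll refine both.

Run:
```python
from plant import bot
from h import *
np.set_printoptions(precision=1,suppress=True)
s=cv2.imread('pics/side1.png');w=cv2.imread('pics/wrist1.png')
a=cv2.resize(s[170:230,300:400],None,fx=4,fy=4,interpolation=cv2.INTER_CUBIC)
b=cv2.resize(w[210:270,90:190],None,fx=4,fy=4,interpolation=cv2.INTER_CUBIC)
d=cv2.resize(w[210:240,255:355],None,fx=4,fy=4,interpolation=cv2.INTER_CUBIC)
cv2.imwrite('pics/z1.png',np.hstack([np.vstack([a,b]),np.vstack([d,np.zeros((360,400,3),np.uint8)])]))
o=bot.get_obs();c=bot.capture('wrist');Rm,p=wristpose(o,c)
print('w hole',cast(c,288,229,112,Rm,p),'short',cast(c,122,247,50,Rm,p))
c=bot.capture('side');print('s short',cast(c,365,201,50),'hole',cast(c,310,215,112))
```

```text
w hole [501.4 144.  112. ] short [474.6 -98.   50. ]
s short [467.6 -89.8  50. ] hole [508.3 141.5 112. ]
```

View pics/z1.png

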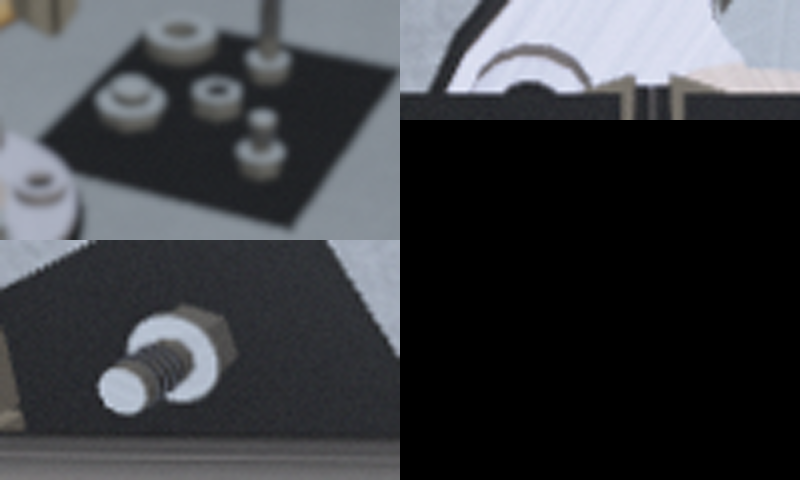

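Run:
```python
from plant import bot
from h import *
np.set_printoptions(precision=1,suppress=True)
o=bot.get_obs();c=bot.capture('wrist');Rm,p=wristpose(o,c)
print('w short',cast(c,120.6,247.6,50,Rm,p),'hole',cast(c,288,234,112,Rm,p))
c=bot.capture('side');print('s short',cast(c,365.4,198.6,50),'hole',cast(c,309.8,214.8,112))
print(o['tool_pos'])
```

```text
w short [ 474.9 -100.    50. ] hole [506.8 142.6 112. ]
s short [ 473.3 -103.    50. ] hole [509.3 141.  112. ]
[469.6 189.3 256.8]
```

Request:
{"api": "arm_command", "payload": {
  "targets": [
    {"x": 2, "y": -2.4, "z": 0, "roll": 0},
    {"x": 4, "y": -4.7, "z": 0, "roll": 0},
    {"x": 4, "y": -4.7, "z": -1.5, "roll": 0},
    {"x": 4, "y": -4.7, "z": -4, "roll": 0},
    {"x": 4, "y": -4.7, "z": -6.5, "roll": 0},
    {"x": 4, "y": -4.7, "z": -8.5, "roll": 0},
    {"x": 4, "y": -4.7, "z": -10, "roll": 0},
    {"x": 4, "y": -4.7, "z": -10.4, "roll": 0}
  ]
}}

```text
time: 2.6
tool_pos: [508.7, 141.8, 150.4]
tcp_rot: [-3.14, -0.004, 2.822]
contact_force: [0.3, 0.5, -0.7]
grip_width: 0.3
```

Request:
{"api": "arm_command", "payload": {
  "targets": [
    {"x": 0, "y": 0, "z": 0, "roll": 0},
    {"x": 0, "y": 0, "z": 0, "roll": 0},
    {"x": 0, "y": 0, "z": 0, "roll": 0},
    {"x": 0, "y": 0, "z": 0, "roll": 0},
    {"x": 0, "y": 0, "z": 0, "roll": 0},
    {"x": 0, "y": 0, "z": 0, "roll": 0},
    {"x": 0, "y": 0, "z": 0, "roll": 0},
    {"x": 0, "y": 0, "z": 0, "roll": 0}
  ]
}}

```text
time: 3.27
tool_pos: [510.6, 141.2, 152.9]
tcp_rot: [3.141, 0.0, 2.821]
contact_force: [0.3, -0.5, 0.1]
grip_width: 0.3
```

Run:
```python
from plant import bot
import cv2,numpy as np
o=bot.get_obs();print(o['time'],o['tool_pos'],o['contact_force'])
a=bot.capture('scene')['img'];b=bot.capture('side')['img']
cv2.imwrite('pics/p1.png',np.hstack([cv2.resize(a[130:260,300:430],(400,400)),cv2.resize(b[120:260,230:370],(400,400))]))
```

```text
3.2667 [510.60796899 141.22461329 152.93797498] [ 0.27398062 -0.47188443  0.12265147]
```

View pics/p1.png

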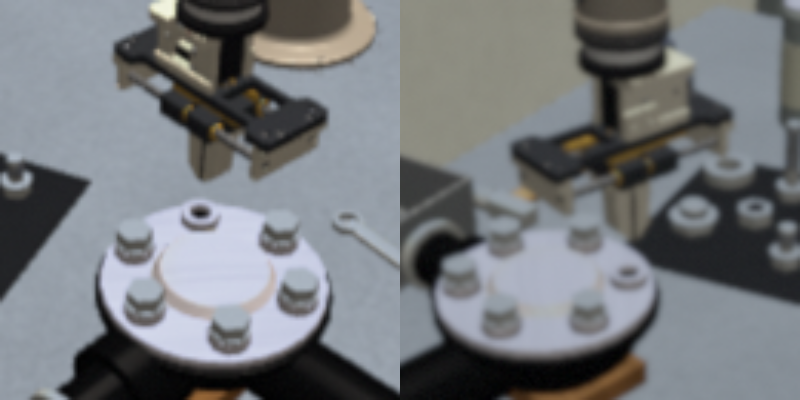

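In both views the closed fingertips are straight above the empty hole. I'll keep holding.

Request:
{"api": "arm_command", "payload": {
  "targets": [
    {"x": 0, "y": 0, "z": 0, "roll": 0},
    {"x": 0, "y": 0, "z": 0, "roll": 0},
    {"x": 0, "y": 0, "z": 0, "roll": 0},
    {"x": 0, "y": 0, "z": 0, "roll": 0},
    {"x": 0, "y": 0, "z": 0, "roll": 0},
    {"x": 0, "y": 0, "z": 0, "roll": 0},
    {"x": 0, "y": 0, "z": 0, "roll": 0},
    {"x": 0, "y": 0, "z": 0, "roll": 0}
  ]
}}

```text
time: 4.03
tool_pos: [510.5, 141.2, 152.7]
tcp_rot: [3.142, 0.0, 2.821]
contact_force: [0.2, 0.4, 0.2]
grip_width: 0.5
```

Request:
{"api": "arm_command", "payload": {
  "targets": [
    {"x": 0, "y": 0, "z": 0, "roll": 0},
    {"x": 0, "y": 0, "z": 0, "roll": 0},
    {"x": 0, "y": 0, "z": 0, "roll": 0},
    {"x": 0, "y": 0, "z": 0, "roll": 0},
    {"x": 0, "y": 0, "z": 0, "roll": 0},
    {"x": 0, "y": 0, "z": 0, "roll": 0},
    {"x": 0, "y": 0, "z": 0, "roll": 0},
    {"x": 0, "y": 0, "z": 0, "roll": 0}
  ]
}}

```text
time: 4.7
tool_pos: [510.6, 141.3, 152.7]
tcp_rot: [3.141, 0.0, 2.821]
contact_force: [0.9, 0.1, 0.2]
grip_width: 0.4
```

Request:
{"api": "arm_command", "payload": {
  "targets": [
    {"x": 0, "y": 0, "z": 0, "roll": 0},
    {"x": 0, "y": 0, "z": 0, "roll": 0},
    {"x": 0, "y": 0, "z": 0, "roll": 0},
    {"x": 0, "y": 0, "z": 0, "roll": 0},
    {"x": 0, "y": 0, "z": 0, "roll": 0},
    {"x": 0, "y": 0, "z": 0, "roll": 0},
    {"x": 0, "y": 0, "z": 0, "roll": 0},
    {"x": 0, "y": 0, "z": 0, "roll": 0}
  ]
}}

```text
time: 5.37
tool_pos: [510.5, 141.2, 152.7]
tcp_rot: [3.141, 0.0, 2.821]
contact_force: [-0.3, 0.4, 0.1]
grip_width: 0.6
```

Request:
{"api": "arm_command", "payload": {
  "targets": [
    {"x": 0, "y": 0, "z": 1.5, "roll": 0},
    {"x": 0, "y": 0, "z": 4, "roll": 0},
    {"x": 0, "y": 0, "z": 6.5, "roll": 0},
    {"x": 0, "y": -1, "z": 8, "roll": 0},
    {"x": -0.5, "y": -3.5, "z": 8, "roll": 0},
    {"x": -1, "y": -6, "z": 8, "roll": 0},
    {"x": -1.5, "y": -8.5, "z": 8, "roll": 0},
    {"x": -2, "y": -11, "z": 8, "roll": 0}
  ]
}}

```text
time: 6.03
tool_pos: [490.2, 30.3, 232.9]
tcp_rot: [3.141, 0.0, 2.821]
contact_force: [0.5, -1.0, 0.1]
grip_width: 0.1
```

Request:
{"api": "arm_command", "payload": {
  "targets": [
    {"x": -0.5, "y": -2.5, "z": 0, "roll": 0},
    {"x": -0.8, "y": -5, "z": 0, "roll": 0},
    {"x": -1.1, "y": -7.5, "z": 0, "roll": 0},
    {"x": -1.4, "y": -10, "z": 0, "roll": 0},
    {"x": -1.6, "y": -12, "z": 0, "roll": 0},
    {"x": -1.6, "y": -13.2, "z": 0, "roll": 0},
    {"x": -1.6, "y": -13.2, "z": 0, "roll": 0},
    {"x": -1.6, "y": -13.2, "z": 0, "roll": 0}
  ]
}}

```text
time: 6.7
tool_pos: [474.6, -100.6, 232.7]
tcp_rot: [3.141, -0.0, 2.82]
contact_force: [0.7, 0.6, 1.0]
grip_width: 0.3
```

Run:
```python
from plant import bot
import cv2,numpy as np
o=bot.get_obs();print(o['time'],o['tool_pos'],o['contact_force'])
a=bot.capture('scene')['img'];b=bot.capture('side')['img']
cv2.imwrite('pics/p2.png',np.hstack([cv2.resize(a[90:240,215:365],(400,400)),cv2.resize(b[80:230,290:440],(400,400))]))
```

```text
6.7 [ 474.57645493 -100.61452877  232.65453573] [0.7393223  0.61212637 1.0221241 ]
```

View pics/p2.png

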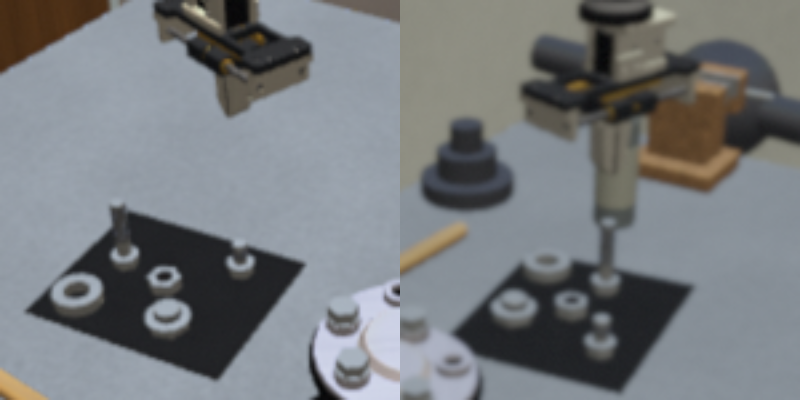

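Nothing was disturbed, and the fingers line up over the short bolt in both views. I'll come down to a TCP height of about 90 mm and hold.

Request:
{"api": "arm_command", "payload": {
  "targets": [
    {"x": 0, "y": 0, "z": -1.5, "roll": 0},
    {"x": 0, "y": 0, "z": -4, "roll": 0},
    {"x": 0, "y": 0, "z": -6.5, "roll": 0},
    {"x": 0, "y": 0, "z": -9, "roll": 0},
    {"x": 0, "y": 0, "z": -11.5, "roll": 0},
    {"x": 0, "y": 0, "z": -13, "roll": 0},
    {"x": 0, "y": 0, "z": -14, "roll": 0},
    {"x": 0, "y": 0, "z": -14.2, "roll": 0}
  ]
}}

```text
time: 7.47
tool_pos: [473.6, -99.1, 88.9]
tcp_rot: [3.141, -0.004, 2.822]
contact_force: [-0.2, 1.1, 0.1]
grip_width: 0.3
```

Request:
{"api": "arm_command", "payload": {
  "targets": [
    {"x": 0, "y": 0, "z": 0, "roll": 0},
    {"x": 0, "y": 0, "z": 0, "roll": 0},
    {"x": 0, "y": 0, "z": 0, "roll": 0},
    {"x": 0, "y": 0, "z": 0, "roll": 0},
    {"x": 0, "y": 0, "z": 0, "roll": 0},
    {"x": 0, "y": 0, "z": 0, "roll": 0},
    {"x": 0, "y": 0, "z": 0, "roll": 0},
    {"x": 0, "y": 0, "z": 0, "roll": 0}
  ]
}}

```text
time: 8.13
tool_pos: [474.6, -100.8, 90.9]
tcp_rot: [3.141, 0.0, 2.821]
contact_force: [0.0, 0.0, -0.1]
grip_width: 0.3
```

Request:
{"api": "arm_command", "payload": {
  "targets": [
    {"x": 0, "y": 0, "z": 0, "roll": 0},
    {"x": 0, "y": 0, "z": 0, "roll": 0},
    {"x": 0, "y": 0, "z": 0, "roll": 0},
    {"x": 0, "y": 0, "z": 0, "roll": 0},
    {"x": 0, "y": 0, "z": 0, "roll": 0},
    {"x": 0, "y": 0, "z": 0, "roll": 0},
    {"x": 0, "y": 0, "z": 0, "roll": 0},
    {"x": 0, "y": 0, "z": 0, "roll": 0}
  ]
}}

```text
time: 8.8
tool_pos: [474.5, -100.8, 90.7]
tcp_rot: [3.141, 0.0, 2.821]
contact_force: [0.3, -0.1, -0.3]
grip_width: 0.6
```

Request:
{"api": "arm_command", "payload": {
  "targets": [
    {"x": 0, "y": 0, "z": 0, "roll": 0},
    {"x": 0, "y": 0, "z": 0, "roll": 0},
    {"x": 0, "y": 0, "z": 0, "roll": 0},
    {"x": 0, "y": 0, "z": 0, "roll": 0},
    {"x": 0, "y": 0, "z": 0, "roll": 0},
    {"x": 0, "y": 0, "z": 0, "roll": 0},
    {"x": 0, "y": 0, "z": 0, "roll": 0},
    {"x": 0, "y": 0, "z": 0, "roll": 0}
  ]
}}

```text
time: 9.47
tool_pos: [474.6, -100.8, 90.7]
tcp_rot: [3.142, 0.0, 2.821]
contact_force: [-1.3, -0.4, 0.1]
grip_width: 0.5
```

Request:
{"api": "arm_command", "payload": {
  "targets": [
    {"x": 0, "y": 0, "z": 0, "roll": 0},
    {"x": 0, "y": 0, "z": 0, "roll": 0},
    {"x": 0, "y": 0, "z": 0, "roll": 0},
    {"x": 0, "y": 0, "z": 0, "roll": 0},
    {"x": 0, "y": 0, "z": 0, "roll": 0},
    {"x": 0, "y": 0, "z": 0, "roll": 0},
    {"x": 0, "y": 0, "z": 0, "roll": 0},
    {"x": 0, "y": 0, "z": 0, "roll": 0}
  ]
}}

```text
time: 10.13
tool_pos: [474.5, -100.8, 90.7]
tcp_rot: [3.141, -0.0, 2.821]
contact_force: [0.3, 0.4, 0.4]
grip_width: 0.1
```

Run:
```python
from plant import bot
import cv2,numpy as np
o=bot.get_obs();print(o['time'],o['tool_pos'],o['contact_force'])
a=bot.capture('scene')['img'];b=bot.capture('side')['img']
cv2.imwrite('pics/p3.png',np.hstack([cv2.resize(a[90:240,215:365],(400,400)),cv2.resize(b[80:230,290:440],(400,400))]))
```

```text
10.1333 [ 474.52501418 -100.75060555   90.71900403] [0.25349834 0.35671654 0.39352785]
```

View pics/p3.png

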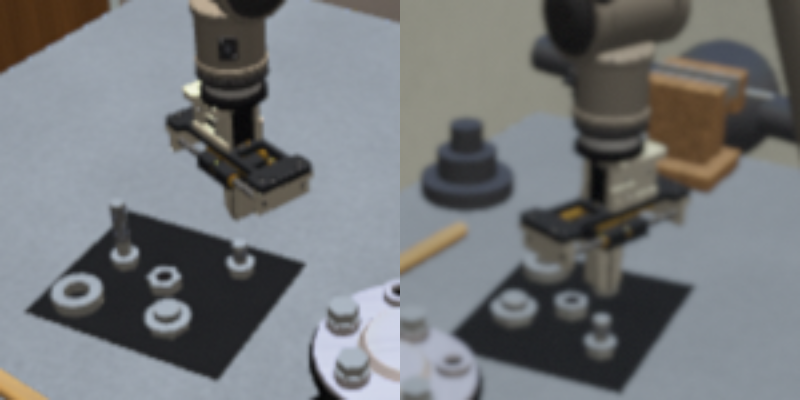

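The fingertips are about 40 mm straight above the short bolt in both views, and everything is still in place. I've held for over 2.6 s, so I'm handing in.

```bash
python3 -c "
from plant import bot
print(bot.close_job())"
```

```text
the job is handed in; nothing more can be done
None
```

I pointed at the empty hole, then at the short bolt, and handed the job in at about 10 s with the arm still pointing at the bolt. `bot.close_job()` gives no verdict, so whether it passed is not confirmed.

| Target | Measured position (x, y) in mm | TCP when holding (x, y) in mm | Fingertips above target | Hold |
|---|---|---|---|---|
| Empty hole | (511, 141) | (510.6, 141.2) | about 41 mm | about 2.8 s |
| Short bolt | (475, -101) | (474.5, -100.8) | about 41 mm | about 2.7 s |

- **Last checks:** The scene and side pictures showed the fingertips straight above each target. The loose things on the mat looked unmoved and upright. The wrist force stayed at noise level, up to about 1.4 N.
- **Disagreements:** Position estimates from the three cameras differed by up to about 8 mm for the hole, where the gripper half hid it in the wrist view. They differed by up to about 4 mm for the bolt. Both are well inside the 25 mm limit.
- **Not checked:** I did not compare the spray can, jar, mallet and wrench against the start pictures at the end. The path never went near them except passing high over the jar.

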